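# Lock the roller hatch with the square key that fits

### The arm

A 6-joint arm with a two-finger parallel gripper is mounted at the origin on the work surface. World frame = base frame: x ahead of the robot, y to its left, z up, the work surface at z = 0. Lengths are in m, angles in rad, forces in N, time in s.
With the tool pointing down it reaches from about 0.35 to 0.975 m from the base axis. Payload 17.4 kg.
Tool frame: the origin (TCP) lies on the mounting face of the last link; the fingertips stand 173 mm ahead of it and the grasp point (between the pads) lies manip.grip_depth ahead of it (manip.grip_depth is the distance from the TCP to the grasp point, in m); y points along the fingers, x is the direction in which the jaws open and shut, and the axes are right-handed (so a half turn about y gives the same grasp; the last joint's range is limited). The gripper opens to 85 mm and grips with 20 to 120 N. Pads are 22 mm wide; open, the fingers measure 114 mm over their backs; the gripper's body (76 mm by 85 mm) begins 54 mm behind the grasp point. The pads swing forward as they close: fully open they stand 13 mm farther back than shut.
Start: joints at [1.078, 0.116, 1.442, -0, 1.584, -0.038], TCP at [0.297, 0.606, 0.405] pointing down, gripper open.
Joint ranges: [-2.83, 2.83], [-0.83, 2.19], [0.07, 2.5], [-1.14, 4.28], [0.01, 3], [-2.97, 2.97]. Speed limits (rad/s): [1.89, 1.89, 2.22, 3.14, 3.14, 3.14].

### API

Orientations are given as [roll, pitch, yaw] about the fixed x, y, z axes, in that order (R = Rz(yaw) Ry(pitch) Rx(roll)).
In Python, from cell import manip, eyes, finder gives the robot as it stands. The module is installed in compiled form; this text tells all that it offers.
- The arm moves only by the tool jog_arm, never from a script. Its argument "commands" is a list of rows, each an object of numbers: "x", "y", "z": the shift along the tool's x, y, z in mm; "spin": the turn about the tool's y in degrees. A call has 1 to 8 rows; each row shifts and turns the commanded pose from where the row before left it, along the tool's axes as they then stand; what a row does not reach is not made up. A row lasts 1/12 s, in which the tool goes at most 41.7 mm and 7.16 degrees, less where a joint would pass 70% of its speed; a pose out of reach is approached as far as the arm can. A call with a gripper value outside its range is refused whole. "gripper" is the opening in per cent of the stroke, from 0 (shut) to 100 (fully open), set as the call begins (left out, the last holds). The fingers move at their own pace and stop on an object; the grip force is fixed at half the most. Time passes only in rows, so rows that do not move let the fingers close. It gives the time, the measured TCP pose, the force and the opening at its end, in the units of the state.
- manip.get_state(): the state, without advancing time (a new reading comes with each control period).
- eyes.snapshot(name): name is "side" or "top"; returns the picture (400x640x3 uint8, blue, green, red); there is no depth.
- eyes.calibration(name): a dict with "K" (3x3 intrinsics, pixels), "distortion" ([k1, k2, p1, p2, k3] as OpenCV has them; the pictures are not rectified), "pose" (4x4, takes a point from camera to world coordinates). Camera axes: x right, y up, looking along -z (the intrinsics and any distortion apply to the point x, -y, -z); pixel columns grow to the right and rows downward; lengths in m; the calibration is good to about 2 mm. A picture is of the moment at which its call begins. calibration takes no time and is no camera call.
- manip.finish_job(): hands the job in, once; it reports no verdict.
Trained networks look in the newest picture that a camera, given by its name, has taken for a name from the list of things; names that differ only in an ending like _2 or _b are one class to them, and where a whole thing is asked for, a point or a joint stands for the part that bears it (a point fixed in the world has none). Each returns a list of dicts, best first, with "score" (0 to 1); they miss things now and then, are a little off and sometimes report something else, mostly with a low value. They report only what shows in the picture. A call takes as long as a camera call. They do not tell look-alikes from the thing itself.
- finder.trace(thing, camera): "pixels" (400x640 bool, what is visible of it) and "extent" ([left, top, width, height] in pixels, round what is visible of it).
- finder.mark_of(thing, camera): "uv" ([column, row] in pixels: a listed point, or the origin of a listed thing).
The state is a dict: "t": time; "joints": joint angles; "qd": joint speeds; "joint_efforts": joint torques, N m; "position": TCP position; "tool_rot": TCP orientation; "ft_force": force on the tool from outside, world axes, zero at the start; "ft_torque": the same for the moment, N m; "finger_gap": finger opening in m.
Only numpy, scipy, OpenCV 4.12 (cv2) and the standard library are available. Lean on these libraries where they do the work, as an engineer would, in place of code of your own. Each camera call takes 0.05 s, during which the arm holds its last target. There are 200 camera calls.

### The job

Lock the latch of the white hatch on the wardrobe shelf: take from the rack the one key whose square shank fits the latch's socket, set it in upright and, pressing lightly, turn it to and fro until it drops fully home, its collar on the latch. Only then turn it clockwise until the latch's tongue is fully under its keeper, at the stop. Leave the key standing in the latch, and leave the other keys in the rack and everything else where it is.

Things in the scene. Friction and masses are not known exactly. Their poses are not given: they have to be found in the camera images.
- key_medium_grip (a point): handle centre of the middle-sized steel key, THE ONE THAT FITS. Handle: upright plate 44 mm long (key's x), 12 thick (y), 40 tall. 30 mm below this point: top of a round collar 44 mm across, 6 thick; below it a square shank 16 x 16 mm, 34 long, sides parallel to the handle, its end 70 mm below this point. 0.16 kg. Hangs upright in any hole of the rack, this point 96 mm above the shelf
- key_medium_tip (a point): centre of the bottom end of the middle-sized key's square shank; z along the key, up towards the handle. Lift the key straight up by over 40 mm to clear the rack
- key_small_grip (a point): handle centre of the small look-alike key: handle 36 mm long, shank 11 x 11 mm, which turns idly in the latch; otherwise as the middle one
- key_large_grip (a point): handle centre of the large look-alike key: handle 52 mm long, shank 22 x 22 mm, which does not go into the latch; otherwise as the middle one
- rack_top (a point): middle of the top face of the wooden key rack, a fixed raised board 80 x 300 mm, its top 60 mm above the shelf, standing on end boards, with three 34 mm square holes 95 mm apart along its y; the middle one is under this point
- socket_mouth (a point): centre of the mouth of the latch's square socket, 48 mm above the shelf, looking up; frame turned as the hatch. Socket 18.5 x 18.5 mm, 38 deep, chamfered 2 mm, in a dark steel spindle block 40 x 40 mm (sides parallel to the socket's) inside a round steel turret 66 mm across. With the right key home its collar rests on the spindle block (key's handle centre 84 mm above the shelf)
- lock: fixed white hatch, 240 x 220 x 8 mm, carrying the latch at its middle; origin under its centre. The spindle has play: it turns by up to 0.35 rad either way in the turret (light friction, 0.06 N m) before it takes the tongue along, and starts anywhere in it. So the socket's angle from the hatch, anticlockwise from above, is 1.1 minus the tongue angle, give or take 0.35 (and any quarter turn)
- tongue (a joint): angle of the turret with its tongue, a flat steel bar 18 mm wide reaching 90 mm from the latch's axis, 18 to 26 mm above the shelf. 0 = wide open, grows clockwise seen from above, 1.1 rad = stop, tongue along the hatch's +x under the steel keeper bracket (its top 38 mm above the shelf). Stiff (0.15 N m), stays where it is left
- candlestick_mid (a point): white ceramic candlestick holder, 85 mm tall, foot 84 mm across, standing 0.1 m beyond the rack; point half-way up
- hinge_mid (a point): spare steel butt hinge lying on the hatch, 62 x 62 x 9 mm; its middle
- carabiner_mid (a point): aluminium carabiner lying on the hatch, 77 x 43 x 9 mm; its middle
Mind the look-alikes: they are no part of the job. What is shaped like the part that bears key_medium_grip but orange or purple is not meant.

How it is judged:
On the way:
1. the middle-sized key stands fully home in the socket while the tongue is still clear of the keeper (under 0.6 rad) (z of key_medium_tip in the frame of socket_mouth below -0.03 m and horizontal distance between key_medium_tip and socket_mouth below 0.006 m and angle between key_medium_tip's own z axis and vertical below 0.12 rad and value of joint tongue below 0.6 rad), for 0.2 s.
At the end, for the whole second after the job is handed in: Tongue at rest at 0.98 rad or more (stop 1.1); middle-sized key in the socket, shank end 30 mm or more below the mouth and within 6 mm of its axis, leaning under 0.12 rad; the other two keys within 30 mm, and candlestick holder, hinge and carabiner within 40 mm, of where they were (value of joint tongue above 0.98 rad and velocity of joint tongue below 0.05 rad/s and z of key_medium_tip in the frame of socket_mouth below -0.03 m and horizontal distance between key_medium_tip and socket_mouth below 0.006 m and angle between key_medium_tip's own z axis and vertical below 0.12 rad and distance of each of key_small_grip, key_large_grip from where it was at the start of the episode below 0.03 m and distance of each of candlestick_mid, hinge_mid, carabiner_mid from where it was at the start of the episode below 0.04 m); the robot touches nothing.
It fails at once if the candlestick holder, hinge or carabiner is shifted by more than 60 mm (distance of any of candlestick_mid, hinge_mid, carabiner_mid from where it was at the start of the episode above 0.06 m).
It fails at once if the ceramic candlestick holder is tipped by more than 0.5 rad (angle between candlestick_mid's own z axis and vertical above 0.5 rad).
It also fails if it takes over 51 s, if anything falls off the work surface, if the arm or the gripper's body presses on something with over 40 N, if the wrist force passes 120 N, or if a joint passes its speed limit or range.

## Working session

There is one attempt and no reset: what is moved stays moved. The work goes in short steps, Python scripts to look and compute and a tool call to move; the robot and the scene stay as the last step left them, time stands still between calls to the robot, and variables do not carry over. Pictures are saved under pics/ and viewed, about 8 in all and at most 12, crops included, and the job is handed in when it is done.

Besides the shell and the picture viewer there is one more tool, called after ">>>" in YAML: its name, and indented under it one key for each argument. jog_arm: Moves the arm, as the interface text tells. Its arguments: {"type":"object","properties":{"commands":{"type":"array"},"gripper":{"type":"number"}},"required":["commands"]}

```bash
mkdir -p pics; cat > h.py <<'E'
import numpy as np, cv2
from cell import manip, eyes, finder
from scipy.spatial.transform import Rotation as R
def ray(cam,uv):
    c=eyes.calibration(cam);K=np.array(c["K"]);D=np.array(c["distortion"]);P=np.array(c["pose"])
    p=cv2.undistortPoints(np.array([[uv]],float),K,D)[0,0]
    d=P[:3,:3]@np.array([p[0],-p[1],-1]);return P[:3,3],d
def onz(cam,uv,z):
    o,d=ray(cam,uv);return o+d*(z-o[2])/d[2]
def proj(cam,X):
    c=eyes.calibration(cam);K=np.array(c["K"]);D=np.array(c["distortion"]);P=np.array(c["pose"])
    q=(np.array(X,float).reshape(-1,3)-P[:3,3])@P[:3,:3];q=q*[1,-1,-1]
    return cv2.projectPoints(q,np.zeros(3),np.zeros(3),K,D)[0][:,0]
E
python3 - <<'E'
from h import *
np.set_printoptions(precision=3,suppress=True)
s=manip.get_state();print(s,manip.grip_depth)
for c in("top","side"):
    im=eyes.snapshot(c);cv2.imwrite(f"pics/{c}0.png",im)
    print(c,eyes.calibration(c)["pose"],eyes.calibration(c)["K"])
for n,z in dict(key_medium_grip=.096,key_small_grip=.096,key_large_grip=.096,rack_top=.06,socket_mouth=.048,lock=0,candlestick_mid=.042,hinge_mid=.012,carabiner_mid=.012).items():
    for c in("top","side"):
        for m in finder.mark_of(n,c)[:3]: print(n,c,np.round(m["uv"],1),round(m["score"],2),onz(c,m["uv"],z))
E
```

```text
{'t': 0.0, 'joints': array([ 1.078,  0.116,  1.442,  0.   ,  1.584, -0.038]), 'qd': array([ 0.001,  0.   , -0.   , -0.   ,  0.001, -0.   ]), 'joint_efforts': array([  0.   , -73.198, -63.249,  -0.   ,   0.006,  -0.   ]), 'position': array([0.297, 0.606, 0.404]), 'tool_rot': array([-1.571,  0.001,  1.116]), 'ft_force': array([ 0.142, -1.251, -0.079]), 'ft_torque': array([-0.  ,  0.04,  0.  ]), 'finger_gap': 0.08516465506339485} 0.1547
top [[-0.016  0.998 -0.057  0.472]
 [-1.    -0.015  0.018 -0.013]
 [ 0.017  0.057  0.998  1.015]
 [ 0.     0.     0.     1.   ]] [[415.094   0.    318.062]
 [  0.    415.094 193.17 ]
 [  0.      0.      1.   ]]
side [[ 0.747  0.463 -0.476  0.074]
 [-0.664  0.542 -0.515 -0.542]
 [ 0.02   0.701  0.713  0.811]
 [ 0.     0.     0.     1.   ]] [[424.867   0.    320.005]
 [  0.    424.867 196.536]
 [  0.      0.      1.   ]]
key_medium_grip top [401.1 193.9] 0.86 [ 0.52  -0.215  0.096]
key_medium_grip top [450.9 152.1] 0.69 [ 0.612 -0.33   0.096]
key_medium_grip top [360.5 246.1] 0.6 [ 0.406 -0.122  0.096]
key_medium_grip side [440.4 269.8] 0.84 [ 0.599 -0.341
[... 450 characters left out ...]
9 193.5] 0.3 [ 0.522 -0.223  0.06 ]
rack_top side [368.7 264.2] 0.88 [ 0.519 -0.22   0.06 ]
rack_top side [253.3 212.1] 0.29 [0.42  0.065 0.06 ]
socket_mouth top [228.2 202.1] 0.63 [0.509 0.178 0.048]
socket_mouth side [256.3 176. ] 0.71 [0.506 0.175 0.048]
lock top [231.7 204.8] 0.96 [0.504 0.179 0.   ]
lock side [255.5 188.5] 0.64 [0.503 0.18  0.   ]
candlestick_mid top [397.2 157.2] 0.91 [ 0.61  -0.22   0.042]
candlestick_mid side [392.  240.8] 0.89 [ 0.619 -0.202  0.042]
hinge_mid top [261.8 232.1] 0.77 [0.437 0.105 0.012]
hinge_mid side [248.1 215.1] 0.77 [0.426 0.104 0.012]
carabiner_mid top [205.6 235.5] 0.5 [0.431 0.24  0.012]
carabiner_mid side [216.8 187. ] 0.45 [0.421 0.241 0.012]
```

View crops.

```bash
python3 - <<'E'
import cv2,numpy as np
a=cv2.imread("pics/top0.png");b=cv2.imread("pics/side0.png")
f=lambda im,x,y,w,h,k:cv2.resize(im[y:y+h,x:x+w],None,fx=k,fy=k,interpolation=cv2.INTER_CUBIC)
cv2.imwrite("pics/full.png",f(a,160,80,320,220,2.5))
cv2.imwrite("pics/sk.png",f(b,300,190,160,120,5))
cv2.imwrite("pics/tl.png",f(a,170,145,130,110,5.4))
E
```

```text
(no output)
```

View pics/full.png

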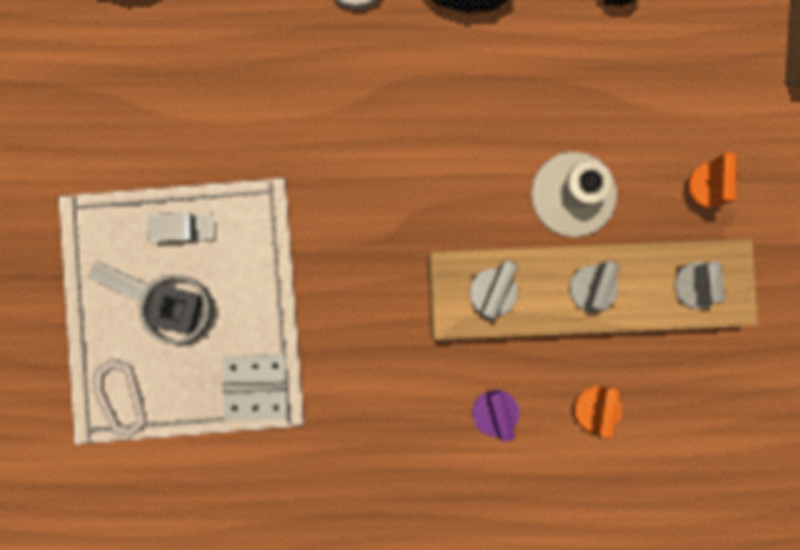

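View pics/sk.png

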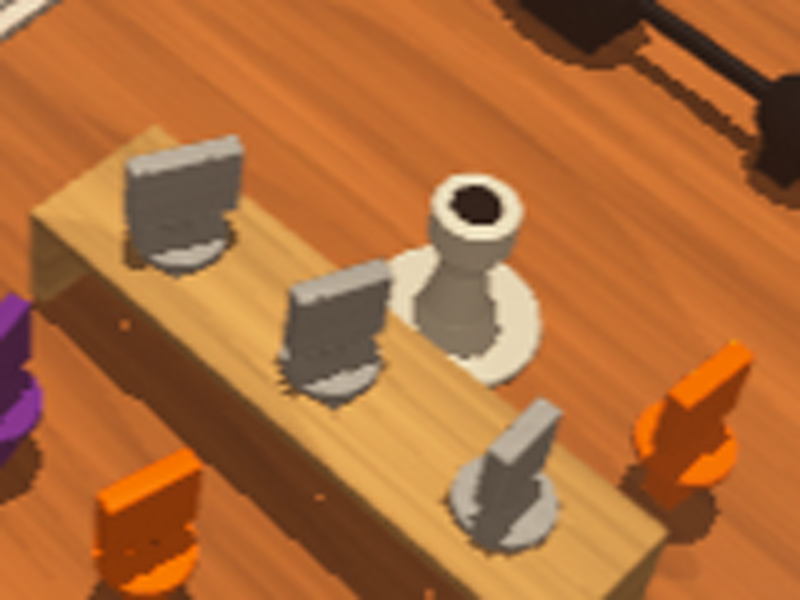

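View pics/tl.png

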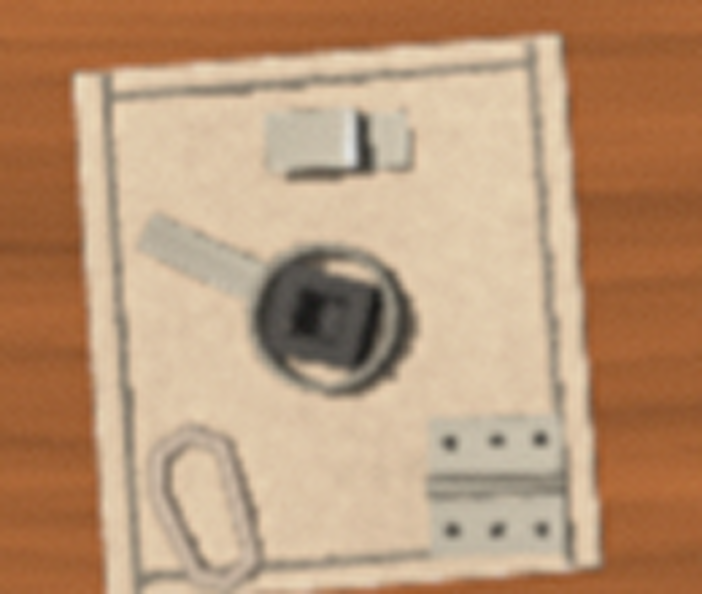

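Steel candidates: (359,196), (401,194), (442,192). The orange ones (444,155) and (400,246) and the purple one (358,246) are decoys. I'll fit the handle lengths, and the hatch and socket angles, numerically.

```bash
cat > fit.py <<'E'
from h import *
from scipy.optimize import minimize
np.set_printoptions(precision=4,suppress=True)
S=4
def hull(m,cam,X):
    p=(proj(cam,X)*S).round().astype(np.int32);cv2.fillConvexPoly(m,cv2.convexHull(p),1)
def render(cam,x,y,yaw,L,zc):
    m=np.zeros((400*S,640*S),np.uint8)
    c,s=np.cos(yaw),np.sin(yaw);Rm=np.array([[c,-s],[s,c]])
    B=np.array([[a*L/2,b*.006] for a in(-1,1) for b in(-1,1)])@Rm.T+[x,y]
    hull(m,cam,[[*b,zc+d] for b in B for d in(-.03,.02)])
    t=np.linspace(0,2*np.pi,40);hull(m,cam,[[x+.022*np.cos(a),y+.022*np.sin(a),zc+d] for a in t for d in(-.036,-.03)])
    return m
def fitkey(masks,x0,y0,zc,yaws=np.radians([-40,-20,0,20]),Ls=(.036,.044,.052)):
    M={c:cv2.resize(m.astype(np.float32),None,fx=S,fy=S)>.5 for c,m in masks.items()}
    def cost(p):
        r=0
        for c in M:
            q=render(c,p[0],p[1],p[2],p[3],zc)>0;r+=1-(q&M[c]).sum()/(q|M[c]).sum()
        return r
    best=min(([x0,y0,w,l] for w in yaws for l in Ls),key=cost)
    st=np.array([np.array(best)]+[np.array(best)+d for d in np.diag([.004,.004,.15,.006])])
    r=minimize(cost,best,method="Nelder-Mead",options=dict(initial_simplex=st,maxiter=120,xatol=1e-4,fatol=1e-4));return r.x,r.fun
E
python3 - <<'E'
from fit import *
im={c:eyes.snapshot(c) for c in("top","side")}
tr={c:[t for n in("key_medium_grip","key_small_grip","key_large_grip") for t in finder.trace(n,c)] for c in im}
for g in([.517,-.119],[.517,-.212],[.523,-.311]):
    ms={}
    for c in im:
        uv=proj(c,[*g,.09])[0]
        k=[t for t in tr[c] if np.hypot(t["extent"][0]+t["extent"][2]/2-uv[0],t["extent"][1]+t["extent"][3]/2-uv[1])<15]
        if k: ms[c]=max(k,key=lambda t:t["score"])["pixels"]
    print(g,list(ms),[m.sum() for m in ms.values()],*fitkey(ms,*g,.096))
    for c in ms: print(c,fitkey({c:ms[c]},*g,.096))
# hatch
for c in im:
    t=finder.trace("lock",c)[0]
    m=t["pixels"].astype(np.uint8)
    cs,_=cv2.findContours(m,0,2);k=max(cs,key=cv2.contourArea)[:,0]
    w=np.array([onz(c,p,.008)[:2] for p in cv2.convexHull(k)[:,0].astype(float)])
    r=cv2.minAreaRect((w*1000).astype(np.float32));print(c,"hatch",t["score"],r)
    tt=finder.trace("tongue",c)
    for q in tt[:2]: print("tongue",c,q["score"],q["extent"])
# dark block in top
g=cv2.cvtColor(im["top"],6)[185:222,205:250];print((g//10)[::1])
E
```

```text
[0.517, -0.119] ['top', 'side'] [np.int64(311), np.int64(516)] [ 0.5152 -0.1213 -0.3945  0.0493] 0.19700282464354235
top (array([ 0.5151, -0.1226, -0.4358,  0.0489]), np.float64(0.08246463142218918))
side (array([ 0.5167, -0.1202, -0.4199,  0.0495]), np.float64(0.0797504254112309))
[0.517, -0.212] ['top', 'side'] [np.int64(252), np.int64(502)] [ 0.5176 -0.2119 -0.3392  0.0402] 0.2855967257780766
top (array([ 0.5197, -0.2147, -0.0881,  0.0345]), np.float64(0.1941923774954628))
side (array([ 0.5168, -0.212 , -0.4038,  0.04  ]), np.float64(0.056971873129862405))
[0.523, -0.311] ['side'] [np.int64(450)] [ 0.521  -0.3091  0.101   0.0343] 0.08289218850871527
side (array([ 0.521 , -0.3091,  0.101 ,  0.0343]), np.float64(0.08289218850871527))
top hatch 0.85 ((506.0727844238281, 176.58657836914062), (243.99176025390625, 224.52330017089844), 3.932717800140381)
tongue top 0.78 [193.8, 187.8, 55.0, 30.6]
tongue top 0.54 [429.1, 183.7, 21.9, 18.9]Traceback (most recent call last):
  File "<stdin>", line 14, in <module>
IndexError: list index out of range
```

```bash
cat > sock.py <<'E'
from fit import *
def block(ims,thr=100,x0=.5065,y0=.1765):
    out={}
    for c,im in ims.items():
        uv=proj(c,[x0,y0,.045])[0].astype(int);g=cv2.cvtColor(im,6)
        g=cv2.resize(g,None,fx=S,fy=S,interpolation=cv2.INTER_CUBIC)
        w=np.zeros_like(g);cv2.circle(w,tuple(int(v) for v in uv*S),int(17*S),1,-1)
        M=((g<thr)&(w>0))
        def cost(p):
            m=np.zeros_like(g);cc,s=np.cos(p[2]),np.sin(p[2]);Rm=np.array([[cc,-s],[s,cc]])
            B=np.array([[a*.02,b*.02] for a in(-1,1) for b in(-1,1)])@Rm.T+p[:2]
            hull(m,c,[[*b,z] for b in B for z in(.048,p[3])]);q=m>0
            return 1-(q&M).sum()/(q|M).sum()
        best=min(([x0,y0,a,.036] for a in np.linspace(-.8,.7,16)),key=cost)
        st=np.array([best]+[np.array(best)+d for d in np.diag([.003,.003,.12,.006])])
        r=minimize(cost,best,method="Nelder-Mead",options=dict(initial_simplex=st,maxiter=150));out[c]=(M.sum()/S/S,r.x,r.fun)
    return out
E
python3 - <<'E'
from sock import *
im={c:cv2.imread(f"pics/{c}0.png") for c in("top","side")}
for t in(80,95,110):print(t,block(im,t))
x=[cv2.resize(im[c][v-20:v+20,u-25:u+25],None,fx=8,fy=8,interpolation=3) for c,u,v in(("top",228,202),("side",256,178))]
y=[cv2.resize(im[c][v-20:v+20,u-25:u+25],None,fx=8,fy=8,interpolation=3) for c,u,v in(("top",403,193),("side",364,253))]
cv2.imwrite("pics/sock.png",np.vstack([np.hstack(x)[:300],np.hstack(y)[:300]]))
E
```

```text
80 {'top': (np.float64(272.0625), array([ 0.5045,  0.1817, -0.1831, -0.0128]), np.float64(0.4325378958427135)), 'side': (np.float64(168.0), array([ 0.499 ,  0.1718, -0.112 ,  0.0436]), np.float64(0.3179275831616132))}
95 {'top': (np.float64(411.0), array([ 0.5075,  0.1813, -0.2636, -0.016 ]), np.float64(0.2418191902384914)), 'side': (np.float64(397.9375), array([ 0.5083,  0.1832,  0.2187, -0.0058]), np.float64(0.22709923664122134))}
110 {'top': (np.float64(458.8125), array([ 0.5069,  0.1816, -0.2639, -0.0163]), np.float64(0.26592726334794947)), 'side': (np.float64(422.125), array([ 0.5099,  0.1826,  0.4602, -0.0047]), np.float64(0.20883176380758461))}
```

View pics/sock.png

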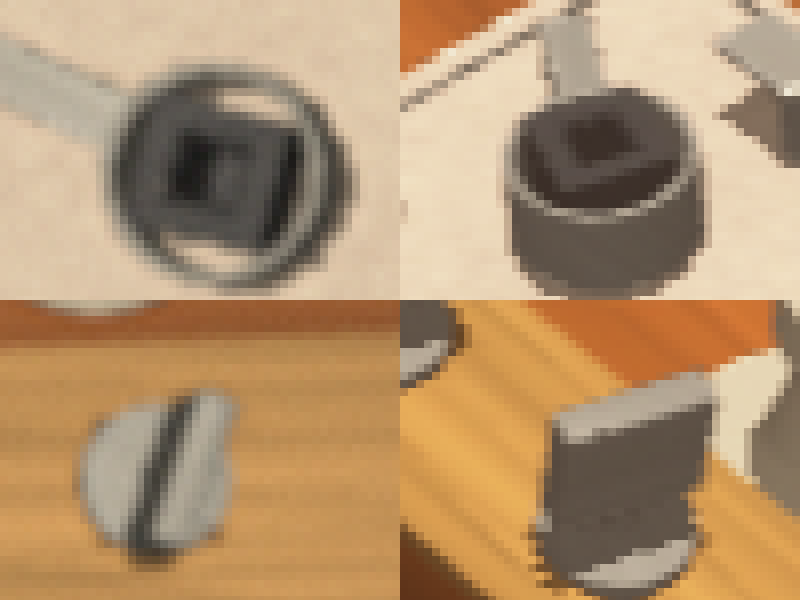

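Fitted handle lengths are 49, 40 and 34 mm, in the order 52, 44, 36, so the medium key is the middle one at (0.517, -0.212) with yaw about -0.40. The picture shows its handle on the round collar. The socket is at about (0.5065, 0.1765) with yaw about -0.22, and the tongue is open.

>>> jog_arm:
  commands:
    - {"x": -26.6,"z": -23.2,"y": 0}
    - {"x": -26.6,"z": -23.2,"y": 0}
    - {"x": -26.6,"z": -23.2,"y": 0}
    - {"x": -26.6,"z": -23.2,"y": 0}
    - {"x": -26.6,"z": -23.2,"y": 0}
    - {"x": -26.6,"z": -23.2,"y": 0}
    - {"x": -26.6,"z": -23.2,"y": 0}
    - {"x": -26.6,"z": -23.2,"y": 0}
  gripper: 65

```text
validation failed for argument at $.co...
```

>>> jog_arm:
  commands:
    - {"x": -26.6,"z": -23.2,"y": 4}
    - {"x": -26.6,"z": -23.2,"y": 4}
    - {"x": -26.6,"z": -23.2,"y": 4}
    - {"x": -26.6,"z": -23.2,"y": 4}
    - {"x": -26.6,"z": -23.2,"y": 4}
    - {"x": -26.6,"z": -23.2,"y": 4}
    - {"x": -26.6,"z": -23.2,"y": 4}
    - {"x": -26.6,"z": -23.2,"y": 4}

```text
validation failed for argument at $.co...
```

>>> jog_arm:
  commands:
    - {"x": -26.6,"z": -23.2,"y": 4}
    - {"x": -26.6,"z": -23.2,"y": 4}
    - {"x": -26.6,"z": -23.2,"y": 4}
    - {"x": -26.6,"z": -23.2,"y": 4}
    - {"x": -26.6,"z": -23.2,"y": 4}
    - {"x": -26.6,"z": -23.2,"y": 4}
    - {"x": -26.6,"z": -23.2,"y": 0}
    - {"x": -26.6,"z": -23.2,"y": 0}

```text
validation failed for argument at $.co...
```

>>> jog_arm:
  commands:
    - {"spin": -3.1}
    - {}

```text
validation failed for argument at $.co...
```

>>> jog_arm:
  commands:
    - {"x": -26.6,"y": 0,"z": -23.2,"spin": 0}
    - {"x": -26.6,"y": 0,"z": -23.2,"spin": 0}
    - {"x": -26.6,"y": 0,"z": -23.2,"spin": 0}
    - {"x": -26.6,"y": 0,"z": -23.2,"spin": 0}
    - {"x": -26.6,"y": 0,"z": -23.2,"spin": 0}
    - {"x": -26.6,"y": 0,"z": -23.2,"spin": 0}
    - {"x": -26.6,"y": 0,"z": -23.2,"spin": 0}
    - {"x": -26.6,"y": 0,"z": -23.2,"spin": 0}
  gripper: 65

```text
t: 2.22
position: [0.3697, 0.3321, 0.4048]
tool_rot: [-1.571, -0.0, 1.116]
ft_force: [0.2, -0.1, -0.2]
finger_gap: 0.0556
```

>>> jog_arm:
  commands:
    - {"x": -26.6,"y": 4,"z": -23.2,"spin": 0}
    - {"x": -26.6,"y": 4,"z": -23.2,"spin": 0}
    - {"x": -26.6,"y": 4,"z": -23.2,"spin": 0}
    - {"x": -26.6,"y": 4,"z": -23.2,"spin": 0}
    - {"x": -26.6,"y": 4,"z": -23.2,"spin": 0}
    - {"x": -26.6,"y": 4,"z": -23.2,"spin": 0}
    - {"x": -26.6,"y": 4,"z": -23.2,"spin": 0}
    - {"x": -26.6,"y": 4,"z": -23.2,"spin": 0}

```text
t: 2.88
position: [0.4429, 0.0592, 0.3729]
tool_rot: [-1.572, -0.0, 1.116]
ft_force: [0.8, 0.1, 0.0]
finger_gap: 0.0555
```

>>> jog_arm:
  commands:
    - {"x": -26.6,"y": 5,"z": -23.2,"spin": 0}
    - {"x": -26.6,"y": 5,"z": -23.2,"spin": 0}
    - {"x": -26.6,"y": 5,"z": -23.2,"spin": 0}
    - {"x": -26.6,"y": 5,"z": -23.2,"spin": 0}
    - {"x": -26.6,"y": 5,"z": -23.2,"spin": 0}
    - {"x": -26.6,"y": 5,"z": -23.2,"spin": 0}
    - {"x": -26.6,"y": 5,"z": -23.2,"spin": -3.1}
    - {"x": 0,"y": 0,"z": 0,"spin": 0}

```text
t: 3.55
position: [0.5077, -0.1819, 0.3363]
tool_rot: [-1.57, 0.001, 1.17]
ft_force: [0.9, -0.2, -0.7]
finger_gap: 0.0556
```

>>> jog_arm:
  commands:
    - {"x": -24.1,"y": 0,"z": -20.3,"spin": 0}
    - {"x": 0,"y": 14,"z": 0,"spin": 0}
    - {"x": 0,"y": 14,"z": 0,"spin": 0}
    - {"x": 0,"y": 14,"z": 0,"spin": 0}
    - {"x": 0,"y": 14,"z": 0,"spin": 0}
    - {"x": 0,"y": 14,"z": 0,"spin": 0}
    - {"x": 0,"y": 14,"z": 0,"spin": 0}
    - {"x": 0,"y": 0,"z": 0,"spin": 0}

```text
t: 4.22
position: [0.5158, -0.207, 0.2502]
tool_rot: [-1.567, -0.0, 1.171]
ft_force: [-0.4, 0.1, -1.1]
finger_gap: 0.0558
```

>>> jog_arm:
  commands:
    - {"x": 0,"y": 0,"z": 0,"spin": 0}
    - {"x": 0,"y": 0,"z": 0,"spin": 0}
    - {"x": 0,"y": 0,"z": 0,"spin": 0}
    - {"x": 0,"y": 0,"z": 0,"spin": 0}
    - {"x": 0,"y": 0,"z": 0,"spin": 0}
    - {"x": 0,"y": 0,"z": 0,"spin": 0}
  gripper: 0

```text
t: 4.72
position: [0.5166, -0.2078, 0.2548]
tool_rot: [-1.572, -0.0, 1.17]
ft_force: [-0.8, 0.6, 6.2]
finger_gap: 0.0112
```

>>> jog_arm:
  commands:
    - {"x": 0,"y": -8,"z": 0,"spin": 0}
    - {"x": 0,"y": -12,"z": 0,"spin": 0}
    - {"x": 0,"y": -18,"z": 0,"spin": 0}
    - {"x": 0,"y": -22,"z": 0,"spin": 0}
    - {"x": 0,"y": -22,"z": 0,"spin": 0}
    - {"x": 0,"y": -22,"z": 0,"spin": 0}
    - {"x": 0,"y": -16,"z": 0,"spin": 0}
    - {"x": 0,"y": 0,"z": 0,"spin": 0}

```text
t: 5.38
position: [0.5165, -0.2078, 0.3786]
tool_rot: [-1.576, 0.0, 1.17]
ft_force: [0.1, 0.5, -0.6]
finger_gap: 0.0111
```

>>> jog_arm:
  commands:
    - {"x": 20,"y": 0,"z": 9,"spin": 0}
    - {"x": 33,"y": 0,"z": 15,"spin": 0}
    - {"x": 33,"y": 0,"z": 15,"spin": 0}
    - {"x": 33,"y": 0,"z": 15,"spin": 0}
    - {"x": 33,"y": 0,"z": 15,"spin": 0}
    - {"x": 33,"y": 0,"z": 15,"spin": 0}
    - {"x": 33,"y": 0,"z": 15,"spin": 0}
    - {"x": 33,"y": 0,"z": 15,"spin": 0}

```text
t: 6.05
position: [0.5087, 0.0695, 0.3734]
tool_rot: [-1.571, 0.0, 1.17]
ft_force: [0.7, 0.4, -1.6]
finger_gap: 0.0111
```

>>> jog_arm:
  commands:
    - {"x": 33,"y": 0,"z": 15,"spin": 0}
    - {"x": 33,"y": 0,"z": 15,"spin": 0}
    - {"x": 20,"y": 0,"z": 9,"spin": 0}
    - {"x": 13,"y": 0,"z": 6,"spin": 0}
    - {"x": 0,"y": 0,"z": 0,"spin": -5.2}
    - {"x": 0,"y": 0,"z": 0,"spin": -5.1}
    - {"x": 0,"y": 0,"z": 0,"spin": 0}
    - {"x": 0,"y": 0,"z": 0,"spin": 0}

```text
t: 6.72
position: [0.5064, 0.1766, 0.3734]
tool_rot: [-1.57, 0.0, 1.347]
ft_force: [-0.6, 0.3, -1.3]
finger_gap: 0.011
```

```bash
python3 - <<'E'
from fit import *
s=manip.get_state();print(s["position"],s["tool_rot"],s["t"])
p=s["position"];T=R.from_euler("xyz",s["tool_rot"]).as_matrix();gp=p+T[:,1]*manip.grip_depth;print("grasp",gp,"yax",T[:,1])
for c in("top","side"):
    im=eyes.snapshot(c);cv2.imwrite(f"pics/{c}1.png",im)
    for n in("key_medium_grip","key_medium_tip","socket_mouth"):
        for m in finder.mark_of(n,c)[:2]: print(n,c,np.round(m["uv"],1),round(m["score"],2),onz(c,m["uv"],dict(key_medium_grip=gp[2],key_medium_tip=gp[2]-.07,socket_mouth=.048)[n]))
    print(proj(c,[gp,gp-[0,0,.07]]))
a=cv2.imread("pics/side1.png");u,v=proj("side",gp-[0,0,.05])[0].astype(int)
cv2.imwrite("pics/side1c.png",cv2.resize(a[v-60:v+60,u-80:u+80],None,fx=5,fy=5,interpolation=3))
E
```

```text
[0.5064 0.1766 0.3734] [-1.5703  0.0002  1.3472] 6.7167
grasp [0.5063 0.1765 0.2187] yax [-0.0005 -0.0001 -1.    ]
key_medium_grip top [361.6 246.1] 0.62 [ 0.4145 -0.1095  0.2187]
key_medium_grip top [401.1 244.4] 0.59 [ 0.4163 -0.1855  0.2187]
socket_mouth top [224.6 202. ] 0.61 [0.5096 0.1867 0.048 ]
[[211.4535 200.4645]
 [219.4781 201.7838]]
key_medium_grip side [329.8 294.1] 0.91 [ 0.3361 -0.2879  0.2187]
key_medium_grip side [300.1 260.2] 0.79 [ 0.3426 -0.206   0.2187]
key_medium_tip side [298. 281.] 0.97 [ 0.3418 -0.1995  0.1487]
key_medium_tip side [330.  305.6] 0.63 [ 0.3518 -0.275   0.1487]
socket_mouth side [256.2 176. ] 0.79 [0.506  0.1748 0.048 ]
[[249.5655 122.1553]
 [252.3387 145.5634]]
```

View pics/side1c.png

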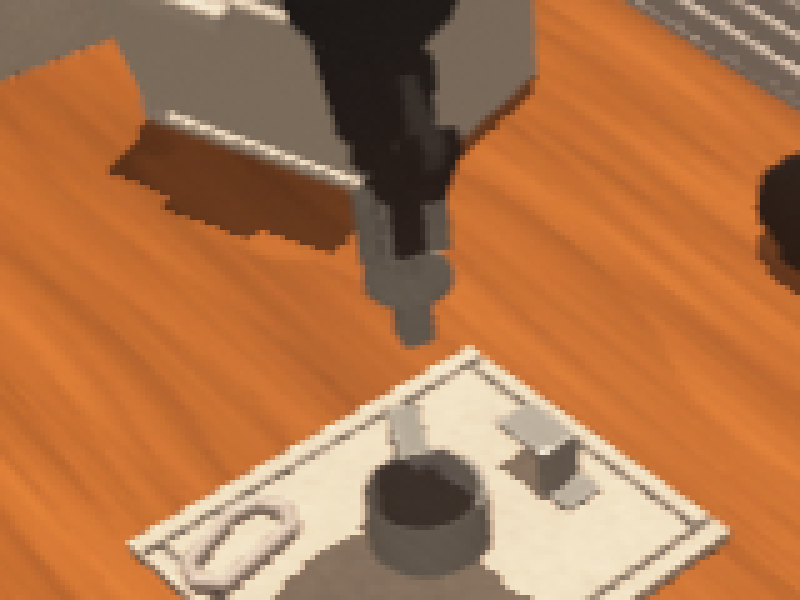

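```bash
cat > off.py <<'E'
from fit import *
def keyoff(im,gp,yaw,cam="side",show=None,dz0=.004):
    # fits shank+collar silhouette: offset along key x (d), key y (e) and handle-centre drop below gp (f)
    hsv=cv2.cvtColor(im,cv2.COLOR_BGR2HSV);M0=(hsv[...,1]<75)&(hsv[...,2]<150)
    M=cv2.resize(M0.astype(np.float32),None,fx=S,fy=S,interpolation=1)>.5
    ex=np.array([np.cos(yaw),np.sin(yaw),0]);ey=np.array([-ex[1],ex[0],0])
    def mk(p):
        h=gp+p[0]*ex+p[1]*ey-[0,0,p[2]];m=np.zeros((400*S,640*S),np.uint8)
        hull(m,cam,[h+a*.008*ex+b*.008*ey-[0,0,z] for a in(-1,1) for b in(-1,1) for z in(.036,.07)])
        hull(m,cam,[h+.022*np.cos(t)*ex+.022*np.sin(t)*ey-[0,0,z] for t in np.linspace(0,6.28,40) for z in(.03,.036)])
        return m>0
    base=mk([0,0,dz0]);ys,xs=np.nonzero(base);W=np.zeros_like(base)
    W[ys.min()+6*S:ys.max()+5*S,xs.min()-5*S:xs.max()+5*S]=1
    def cost(p):
        q=mk(p)&W;m=M&W;return 1-(q&m).sum()/(q|m).sum()
    f=lambda v:cost([v[0],0,v[1]])
    b=min(([d,z] for d in np.arange(-.008,.0081,.002) for z in(.0,.002,.004,.006)),key=f)
    r=minimize(f,b,method="Nelder-Mead",options=dict(initial_simplex=[b,[b[0]+.002,b[1]],[b[0],b[1]+.002]]))
    if show:
        o=im.copy();q=cv2.resize(mk([r.x[0],0,r.x[1]]).astype(np.uint8),(640,400));cs,_=cv2.findContours(q,0,1)
        cv2.drawContours(o,cs,-1,(0,255,0),1);cv2.imwrite(show,o)
    return r.x,r.fun
E
python3 - <<'E'
from off import *
print(keyoff(cv2.imread("pics/side1.png"),np.array([.5063,.1765,.2187]),1.3472-np.pi/2))
print(proj("side",[[.5065,.1765,.048],[.5065,.1765,.040]]))
im=cv2.imread("pics/side0.png");t=finder.trace("tongue","side")
E
```

```text
(array([0.0048, 0.0003]), np.float64(0.14792899408284022))
[[255.9621 175.5758]
 [256.2262 177.7985]]
```

>>> jog_arm:
  commands:
    - {"x": -1,"y": 12,"z": 4,"spin": 0}
    - {"x": 0,"y": 18,"z": 0,"spin": 0}
    - {"x": 0,"y": 20,"z": 0,"spin": 0}
    - {"x": 0,"y": 18,"z": 0,"spin": 0}
    - {"x": 0,"y": 12,"z": 0,"spin": 0}
    - {"x": 0,"y": 4,"z": 0,"spin": 0}
    - {"x": 0,"y": 0,"z": 0,"spin": 0}
    - {"x": 0,"y": 0,"z": 0,"spin": 0}

```text
t: 7.83
position: [0.5025, 0.1765, 0.2903]
tool_rot: [-1.571, -0.0, 1.35]
ft_force: [-0.7, -0.2, -0.9]
finger_gap: 0.011
```

```bash
python3 - <<'E'
from off import *
s=manip.get_state();p=s["position"];T=R.from_euler("xyz",s["tool_rot"]).as_matrix();gp=p+T[:,1]*manip.grip_depth;print(gp,s["tool_rot"],s["ft_force"],s["ft_torque"])
for c in("top","side"):
    cv2.imwrite(f"pics/{c}2.png",eyes.snapshot(c))
a=cv2.imread("pics/side2.png");b=cv2.imread("pics/top2.png")
print(proj("side",[gp-[0,0,.07],gp-[0,0,.074],[.506,.175,.048]]))
x=cv2.resize(a[130:205,216:296],None,fx=7,fy=7,interpolation=3)
cv2.imwrite("pics/c2.png",x)
E
```

```text
[0.5026 0.1765 0.1356] [-1.5713 -0.0003  1.3498] [-0.6854 -0.1602 -0.9233] [ 0.0025 -0.0052 -0.0159]
[[254.1353 171.2594]
 [254.274  172.399 ]
 [256.1404 175.9535]]
```

View pics/c2.png

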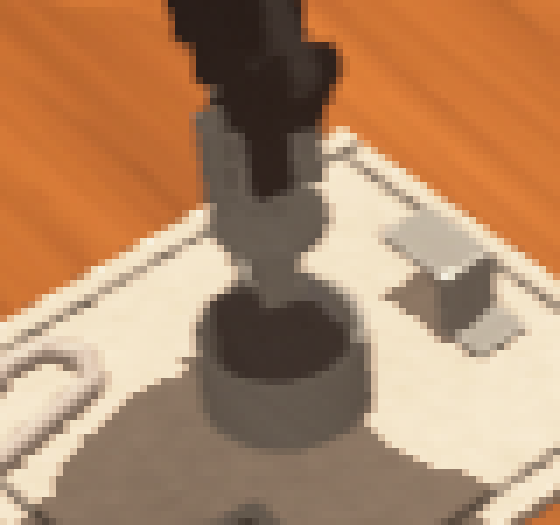

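```bash
python3 - <<'E'
from off import *
for z in(.036,.04,.044):print(z,onz("top",(230.2,204),z),onz("side",(256.6,177.1),z))
im=cv2.imread("pics/top0.png")[177:227,200:260];g=cv2.resize(cv2.cvtColor(im,6),None,fx=8,fy=8,interpolation=2)
for p2 in(25,35):
    c=cv2.HoughCircles(cv2.medianBlur(g,5),cv2.HOUGH_GRADIENT,1,30,param1=80,param2=p2,minRadius=95,maxRadius=135)
    if c is not None:
        for q in c[0][:4]:print(q, [200+q[0]/8-.44,177+q[1]/8-.44],onz("top",[200+q[0]/8-.44,177+q[1]/8-.44],.04), q[2]/8*.975/415)
E
```

```text
0.036 [0.5052 0.1761 0.036 ] [0.5111 0.1818 0.036 ]
0.04 [0.5051 0.1753 0.04  ] [0.5088 0.1781 0.04  ]
0.044 [0.5049 0.1745 0.044 ] [0.5066 0.1743 0.044 ]
```

>>> jog_arm:
  commands:
    - {"x": 0,"y": 4,"z": 0,"spin": 0}
    - {"x": 0,"y": 4,"z": 0,"spin": 0}
    - {"x": 0,"y": 3,"z": 0,"spin": 0}
    - {"x": 0,"y": 2,"z": 0,"spin": 0}
    - {"x": 0,"y": 1,"z": 0,"spin": 0}

```text
t: 8.35
position: [0.5025, 0.1765, 0.2763]
tool_rot: [-1.571, -0.0, 1.35]
ft_force: [-4.5, -0.6, 14.9]
finger_gap: 0.0111
```

>>> jog_arm:
  commands:
    - {"x": 0,"y": 1,"z": 0,"spin": 0}
    - {"x": 0,"y": 1,"z": 0,"spin": 0}
    - {"x": 0,"y": 1,"z": 0,"spin": 0}

```text
t: 8.6
position: [0.5029, 0.1766, 0.2757]
tool_rot: [-1.574, -0.001, 1.35]
ft_force: [-9.3, -3.1, 35.0]
finger_gap: 0.0114
```

>>> jog_arm:
  commands:
    - {"x": 0,"y": -2.3,"z": 0,"spin": 0}
    - {"x": 0,"y": 0,"z": 0,"spin": 3}
    - {"x": 0,"y": 0,"z": 0,"spin": 3}
    - {"x": 0,"y": 0,"z": 0,"spin": 0}

```text
t: 8.93
position: [0.5028, 0.1766, 0.2764]
tool_rot: [-1.573, -0.002, 1.242]
ft_force: [0.3, -0.2, 9.1]
finger_gap: 0.0114
```

>>> jog_arm:
  commands:
    - {"x": 0,"y": 0,"z": 0,"spin": -3}
    - {"x": 0,"y": 0,"z": 0,"spin": -3}
    - {"x": 0,"y": 0,"z": 0,"spin": -3}
    - {"x": 0,"y": 0,"z": 0,"spin": -3}
    - {"x": 0,"y": 0,"z": 0,"spin": 0}

```text
t: 9.35
position: [0.5027, 0.1766, 0.2763]
tool_rot: [-1.573, -0.001, 1.458]
ft_force: [-1.5, 0.6, 10.4]
finger_gap: 0.0113
```

```bash
python3 - <<'E'
from off import *
s=manip.get_state();print(s["ft_torque"],s["position"])
for c in("top","side"):
    cv2.imwrite(f"pics/{c}3.png",eyes.snapshot(c))
a=cv2.imread("pics/side3.png");b=cv2.imread("pics/top3.png")
x=cv2.resize(a[140:200,226:286],None,fx=10,fy=10,interpolation=3)
cv2.imwrite("pics/c3.png",x)
E
```

```text
[-0.0726  0.3037 -0.0119] [0.5027 0.1766 0.2763]
```

View pics/c3.png

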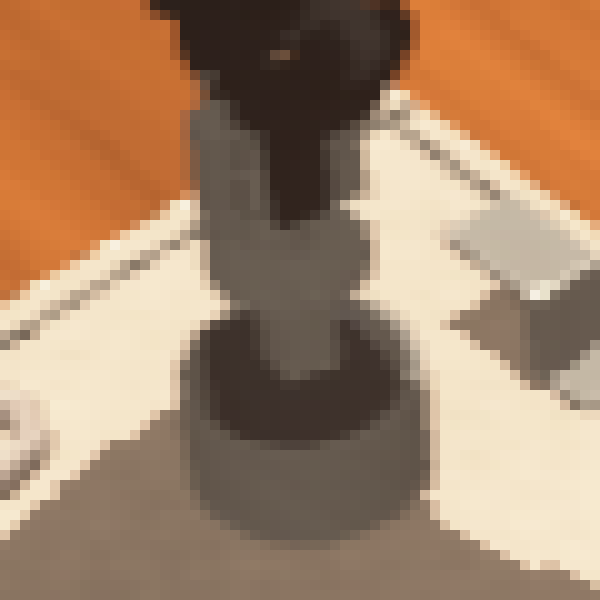

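>>> jog_arm:
  commands:
    - {"x": 0,"y": 0,"z": 0,"spin": 3}
    - {"x": 0,"y": 0,"z": 0,"spin": 3}
    - {"x": -0.4,"y": 0,"z": 0.7,"spin": 0}
    - {"x": -0.4,"y": 0,"z": 0.7,"spin": 0}
    - {"x": 0,"y": 0,"z": 0,"spin": 0}

```text
t: 9.87
position: [0.5014, 0.1761, 0.2764]
tool_rot: [-1.574, -0.002, 1.35]
ft_force: [2.9, 1.5, 8.4]
finger_gap: 0.0115
```

>>> jog_arm:
  commands:
    - {"x": -0.4,"y": 0,"z": 0.7,"spin": 0}
    - {"x": -0.4,"y": 0.3,"z": 0.7,"spin": 0}
    - {"x": 0,"y": 0,"z": 0,"spin": 0}

```text
t: 10.12
position: [0.5, 0.1757, 0.2765]
tool_rot: [-1.575, -0.002, 1.35]
ft_force: [4.0, 1.9, 9.2]
finger_gap: 0.0111
```

```bash
cat > ov.py <<'E'
from off import *
def crop(im,c,u0,v0,w,h,k,polys):
    o=cv2.resize(im[v0:v0+h,u0:u0+w],None,fx=k,fy=k,interpolation=cv2.INTER_CUBIC)
    for P,col in polys:
        q=proj(c,P);q=((q-[u0,v0]+.5)*k).round().astype(np.int32);cv2.polylines(o,[q.reshape(-1,1,2)],True,col,1)
    return o
def sq(x,y,z,yaw,a):
    return [[x+a/2*(np.cos(yaw)*i-np.sin(yaw)*j),y+a/2*(np.sin(yaw)*i+np.cos(yaw)*j),z] for i,j in((-1,-1),(-1,1),(1,1),(1,-1))]
def circ(x,y,z,r):return [[x+r*np.cos(t),y+r*np.sin(t),z] for t in np.linspace(0,6.28,40)]
E
python3 - <<'E'
from ov import *
i0={c:cv2.imread(f"pics/{c}0.png") for c in("top","side")};s3=cv2.imread("pics/side3.png")
G,Rr,B=(0,255,0),(0,0,255),(255,255,0)
X,Y,W=.5065,.1765,-.22
P=[(sq(X,Y,.048,W,.04),G),(sq(X,Y,.048,W,.0225),Rr),(circ(X,Y,.042,.033),B),(circ(X,Y,.008,.033),B)]
a=crop(i0["top"],"top",208,183,40,30,10,P);b=crop(i0["side"],"side",236,160,40,30,10,P)
k=(.5067,.1761);yw=-.113
Q=[(sq(*k,.048,yw,.016),G),(sq(*k,.082,yw,.016),G),(circ(*k,.082,.022),Rr),(circ(*k,.088,.022),Rr)]
c=crop(s3,"side",236,150,40,30,10,Q);d=crop(s3,"side",236,160,40,30,10,[])
cv2.imwrite("pics/ov.png",np.vstack([np.hstack([a,b]),np.hstack([c,d])]))
E
```

```text
(no output)
```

View pics/ov.png

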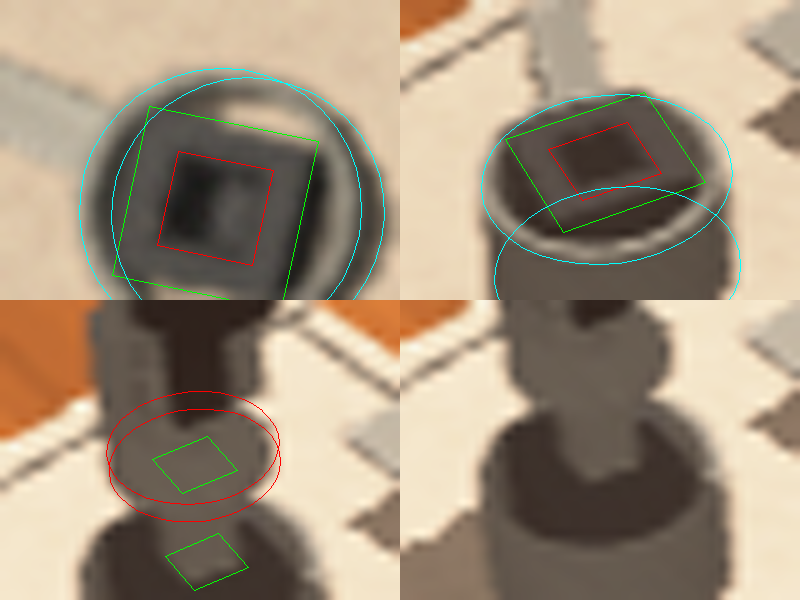

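>>> jog_arm:
  commands:
    - {"x": 0.9,"y": 0,"z": -1.1,"spin": 0}
    - {"x": 1.0,"y": 0,"z": -1.2,"spin": 0}
    - {"x": 0,"y": 0,"z": 0,"spin": 0}
    - {"x": 0,"y": 0,"z": 0,"spin": 0}

```text
t: 10.45
position: [0.5023, 0.1768, 0.2762]
tool_rot: [-1.572, -0.0, 1.35]
ft_force: [-4.3, -2.9, 14.2]
finger_gap: 0.0111
```

>>> jog_arm:
  commands:
    - {"x": -0.2,"y": 0,"z": 0,"spin": -3}
    - {"x": -0.2,"y": 0,"z": 0,"spin": -3}
    - {"x": -0.2,"y": 0,"z": 0,"spin": -3}
    - {"x": -0.2,"y": 0,"z": 0,"spin": -3}
    - {"x": -0.2,"y": 0,"z": 0,"spin": -3}
    - {"x": 0,"y": 0,"z": 0,"spin": 0}

```text
t: 10.95
position: [0.5022, 0.176, 0.2762]
tool_rot: [-1.573, -0.001, 1.615]
ft_force: [-0.7, -0.7, 11.7]
finger_gap: 0.0115
```

>>> jog_arm:
  commands:
    - {"x": 0.2,"y": 0,"z": 0,"spin": 3}
    - {"x": 0.2,"y": 0,"z": 0,"spin": 3}
    - {"x": 0.2,"y": 0,"z": 0,"spin": 3}
    - {"x": 0.2,"y": 0,"z": 0,"spin": 3}
    - {"x": 0.2,"y": 0,"z": 0,"spin": 3}
    - {"x": 0,"y": 0,"z": 0,"spin": 0}

```text
t: 11.45
position: [0.5025, 0.177, 0.2762]
tool_rot: [-1.574, -0.001, 1.346]
ft_force: [1.1, 0.2, 9.9]
finger_gap: 0.0109
```

>>> jog_arm:
  commands:
    - {"x": 0.2,"y": 0,"z": 0,"spin": 3}
    - {"x": 0.2,"y": 0,"z": 0,"spin": 3}
    - {"x": 0.2,"y": 0,"z": 0,"spin": 3}
    - {"x": 0.2,"y": 0,"z": 0,"spin": 3}
    - {"x": 0.2,"y": 0,"z": 0,"spin": 3}
    - {"x": 0,"y": 0,"z": 0,"spin": 0}

```text
t: 11.95
position: [0.5028, 0.1779, 0.2762]
tool_rot: [-1.573, -0.002, 1.085]
ft_force: [0.6, 0.2, 11.0]
finger_gap: 0.0111
```

```bash
python3 - <<'E'
from ov import *
P=[]
for c,u0,v0 in(("top",214,188),("side",242,164)):
    im=cv2.imread(f"pics/{c}0.png");g=np.clip(im.astype(float)*2.2-60,0,255).astype(np.uint8)
    o=crop(g,c,u0,v0,28,26,14,[(sq(.5065,.1765,.048,-.22,.04),(0,255,0))] );P.append(o)
cv2.imwrite("pics/z.png",np.hstack(P))
E
```

```text
(no output)
```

View pics/z.png

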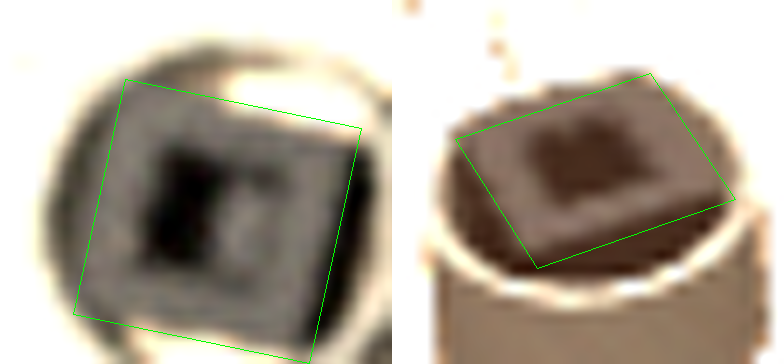

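>>> jog_arm:
  commands:
    - {"x": -0.2,"y": 0,"z": 0,"spin": -3}
    - {"x": -0.2,"y": 0,"z": 0,"spin": -3}
    - {"x": -0.2,"y": 0,"z": 0,"spin": -3}
    - {"x": -0.2,"y": 0,"z": 0,"spin": -3}
    - {"x": -0.2,"y": 0.3,"z": 0,"spin": -3}
    - {"x": 0,"y": 0,"z": 0,"spin": 0}

```text
t: 12.45
position: [0.5022, 0.1771, 0.276]
tool_rot: [-1.573, -0.001, 1.353]
ft_force: [-1.7, 1.0, 13.7]
finger_gap: 0.0112
```

>>> jog_arm:
  commands:
    - {"x": 0.6,"y": 0,"z": -0.35,"spin": 0}
    - {"x": 0.6,"y": 0,"z": -0.35,"spin": 0}
    - {"x": 0,"y": 0,"z": 0,"spin": 0}

```text
t: 12.7
position: [0.5031, 0.1778, 0.2758]
tool_rot: [-1.572, 0.0, 1.35]
ft_force: [-5.1, -3.6, 14.1]
finger_gap: 0.0113
```

>>> jog_arm:
  commands:
    - {"x": 0.6,"y": 0,"z": -0.35,"spin": 0}
    - {"x": 0.6,"y": 0,"z": -0.35,"spin": 0}
    - {"x": 0,"y": 0,"z": 0,"spin": 0}

```text
t: 12.95
position: [0.5039, 0.1789, 0.2746]
tool_rot: [-1.571, -0.0, 1.35]
ft_force: [-0.8, -0.3, -2.3]
finger_gap: 0.0115
```

>>> jog_arm:
  commands:
    - {"x": 0,"y": 1,"z": 0,"spin": 0}
    - {"x": 0,"y": 1,"z": 0,"spin": 0}
    - {"x": 0,"y": 1,"z": 0,"spin": 0}
    - {"x": 0,"y": 0,"z": 0,"spin": 0}

```text
t: 13.28
position: [0.5037, 0.1789, 0.2709]
tool_rot: [-1.57, 0.0, 1.35]
ft_force: [-0.6, 0.0, -2.7]
finger_gap: 0.0112
```

>>> jog_arm:
  commands:
    - {"x": 0,"y": 2,"z": 0,"spin": 0}
    - {"x": 0,"y": 2,"z": 0,"spin": 0}
    - {"x": 0,"y": 2,"z": 0,"spin": 0}
    - {"x": 0,"y": 2,"z": 0,"spin": 0}
    - {"x": 0,"y": 0,"z": 0,"spin": 0}

```text
t: 13.7
position: [0.5037, 0.1789, 0.2629]
tool_rot: [-1.57, 0.0, 1.35]
ft_force: [1.3, 2.1, -1.3]
finger_gap: 0.0114
```

>>> jog_arm:
  commands:
    - {"x": 0,"y": 2,"z": 0,"spin": 0}
    - {"x": 0,"y": 2,"z": 0,"spin": 0}
    - {"x": 0,"y": 2,"z": 0,"spin": 0}
    - {"x": 0,"y": 2,"z": 0,"spin": 0}
    - {"x": 0,"y": 0,"z": 0,"spin": 0}

```text
t: 14.12
position: [0.5037, 0.1789, 0.2549]
tool_rot: [-1.57, 0.0, 1.35]
ft_force: [0.3, 0.9, -2.3]
finger_gap: 0.0114
```

>>> jog_arm:
  commands:
    - {"x": 0,"y": 2,"z": 0,"spin": 0}
    - {"x": 0,"y": 2,"z": 0,"spin": 0}
    - {"x": 0,"y": 2,"z": 0,"spin": 0}
    - {"x": 0,"y": 2,"z": 0,"spin": 0}
    - {"x": 0,"y": 1,"z": 0,"spin": 0}
    - {"x": 0,"y": 1,"z": 0,"spin": 0}
    - {"x": 0,"y": 0,"z": 0,"spin": 0}

```text
t: 14.7
position: [0.5038, 0.1789, 0.2452]
tool_rot: [-1.571, 0.0, 1.35]
ft_force: [0.8, 1.5, -2.3]
finger_gap: 0.0114
```

>>> jog_arm:
  commands:
    - {"x": 0,"y": 1,"z": 0,"spin": 0}
    - {"x": 0,"y": 1,"z": 0,"spin": 0}
    - {"x": 0,"y": 1,"z": 0,"spin": 0}
    - {"x": 0,"y": 0,"z": 0,"spin": 0}

```text
t: 15.03
position: [0.5039, 0.1789, 0.2427]
tool_rot: [-1.571, -0.0, 1.35]
ft_force: [-0.8, 0.5, 1.8]
finger_gap: 0.0111
```

>>> jog_arm:
  commands:
    - {"x": 0,"y": 0.5,"z": 0,"spin": 0}
    - {"x": 0,"y": 0.5,"z": 0,"spin": 0}
    - {"x": 0,"y": 0,"z": 0,"spin": 0}
    - {"x": 0,"y": 0,"z": 0,"spin": 0}

```text
t: 15.37
position: [0.5039, 0.179, 0.2426]
tool_rot: [-1.572, -0.0, 1.35]
ft_force: [-5.9, -2.0, 12.3]
finger_gap: 0.0116
```

>>> jog_arm:
  commands:
    - {"x": 0.33,"y": -0.7,"z": 0,"spin": 5}
    - {"x": 0.33,"y": 0,"z": 0,"spin": 5}
    - {"x": 0.33,"y": 0,"z": 0,"spin": 5}
    - {"x": 0.33,"y": 0,"z": 0,"spin": 5}
    - {"x": 0.33,"y": 0,"z": 0,"spin": 5}
    - {"x": 0.33,"y": 0,"z": 0,"spin": 5}
    - {"x": 0,"y": 0,"z": 0,"spin": 0}

```text
t: 15.95
position: [0.5047, 0.1806, 0.2427]
tool_rot: [-1.571, -0.0, 0.82]
ft_force: [-3.9, -2.6, 7.0]
finger_gap: 0.0113
```

```bash
python3 -c "
from h import *
s=manip.get_state();print(s['ft_force'],s['ft_torque'],s['tool_rot'],s['joints'])"
```

```text
[-3.86633838 -2.63380734  7.04242778] [-0.40479342  0.63117107 -0.00819691] [-1.57122378e+00 -3.57289054e-06  8.20462629e-01] [ 2.96208010e-01 -9.56572728e-02  1.92310328e+00 -3.80750828e-04
  1.31392960e+00 -5.24157928e-01]
```

>>> jog_arm:
  commands:
    - {"x": 0.3,"y": 0,"z": 0,"spin": 5}
    - {"x": 0.3,"y": 0,"z": 0,"spin": 5}
    - {"x": 0.3,"y": 0,"z": 0,"spin": 5}
    - {"x": 0.3,"y": 0,"z": 0,"spin": 5}
    - {"x": 0.3,"y": 0,"z": 0,"spin": 5}
    - {"x": 0.3,"y": 0,"z": 0,"spin": 5}
    - {"x": 0,"y": 0,"z": 0,"spin": 0}

```text
t: 16.53
position: [0.506, 0.1815, 0.2427]
tool_rot: [-1.572, 0.001, 0.297]
ft_force: [-6.9, -4.5, 10.1]
finger_gap: 0.0114
```

```bash
python3 -c "
from h import *
s=manip.get_state();print(s['ft_force'],s['ft_torque'],s['tool_rot'])"
```

```text
[-6.90154511 -4.53573454 10.10051548] [-0.94049958  1.03920572 -0.04848916] [-1.57159310e+00  5.77324977e-04  2.96836512e-01]
```

>>> jog_arm:
  commands:
    - {"x": -0.3,"y": -0.3,"z": -0.2,"spin": 5}
    - {"x": 0.25,"y": 0,"z": 0,"spin": 5}
    - {"x": 0.25,"y": 0,"z": 0,"spin": 5}
    - {"x": 0.25,"y": 0,"z": 0,"spin": 5}
    - {"x": 0.25,"y": 0,"z": 0,"spin": 5}
    - {"x": 0,"y": 0,"z": 0,"spin": 0}

```text
t: 17.03
position: [0.5068, 0.1815, 0.2427]
tool_rot: [-1.571, -0.0, -0.137]
ft_force: [-3.2, -1.8, 5.8]
finger_gap: 0.0114
```

```bash
python3 -c "
from h import *
s=manip.get_state();print(s['ft_force'],s['ft_torque'],s['tool_rot'])"
```

```text
[-3.22067047 -1.79840753  5.77488861] [-0.52484651  0.56452858  1.29502446] [-1.57142055e+00 -1.14471740e-04 -1.37315203e-01]
```

```bash
python3 - <<'E'
from ov import *
P=[]
for c,u0,v0 in(("top",198,162),("side",232,140)):
    im=eyes.snapshot(c);cv2.imwrite(f"pics/{c}4.png",im);P.append(cv2.resize(im[v0:v0+56,u0:u0+56],None,fx=7,fy=7,interpolation=2))
cv2.imwrite("pics/z4.png",np.hstack(P))
E
```

```text
(no output)
```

View pics/z4.png

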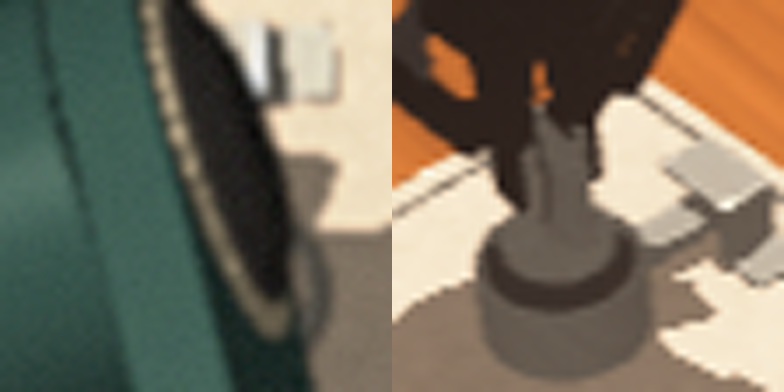

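```bash
python3 - <<'E'
from ov import *
C=np.array([.5075,.1785])
for a,b in(((267.4,170.7),(274.6,167.9)),((268.9,175.4),(277.4,171.7))):
    p,q=onz("side",np.array(a)-.4,.026),onz("side",np.array(b)-.4,.026);d=q-p;print(p,q,"dir",np.arctan2(d[1],d[0]), "q",1.167-np.arctan2(d[1],d[0]))
for q in(.8,.95,1.1):
    a=1.167-q;e=np.array([np.cos(a),np.sin(a)]);n=np.array([-e[1],e[0]])
    for s in(.009,-.009):
        print(q,s,[(proj("side",[*(C+r*e+s*n),.026])[0]+.4).round(1) for r in(.033,.05)])
E
```

```text
[0.5545 0.1951 0.026 ] [0.5766 0.1915 0.026 ] dir -0.16043508474339044 q 1.3274350847433904
[0.5462 0.1771 0.026 ] [0.5729 0.174  0.026 ] dir -0.11374141030736123 q 1.2807414103073613
0.8 0.009 [array([260.9, 173.1]), array([264.2, 169.5])]
0.8 -0.009 [array([266.4, 175.2]), array([269.8, 171.5])]
0.95 0.009 [array([262.6, 173.5]), array([266.7, 170.2])]
0.95 -0.009 [array([267.6, 176.2]), array([271.7, 172.8])]
1.1 0.009 [array([264.2, 174. ]), array([269. , 171.1])]
1.1 -0.009 [array([268.6, 177.3]), array([273.3, 174.3])]
```

>>> jog_arm:
  commands:
    - {"x": 0.1,"y": 0,"z": 0,"spin": 2}
    - {"x": 0,"y": 0,"z": 0,"spin": 0}

```text
t: 17.3
position: [0.5069, 0.1815, 0.2427]
tool_rot: [-1.571, -0.0, -0.166]
ft_force: [-4.4, -3.3, 5.9]
finger_gap: 0.0116
```

```bash
python3 -c "
from h import *
s=manip.get_state();print(s['ft_force'],s['ft_torque'],s['tool_rot'])"
```

```text
[-4.39185264 -3.26846796  5.91417434] [-0.58574067  0.72918084  1.75544559] [-1.57142258e+00 -3.06083122e-05 -1.66345995e-01]
```

>>> jog_arm:
  commands:
    - {"x": -0.1,"y": -0.3,"z": 0,"spin": -3}
    - {"x": -0.1,"y": 0,"z": 0,"spin": -3}
    - {"x": 0,"y": 0,"z": 0,"spin": 0}

```text
t: 17.55
position: [0.5067, 0.1814, 0.2427]
tool_rot: [-1.571, 0.0, -0.059]
ft_force: [-2.2, -1.6, 3.1]
finger_gap: 0.0112
```

>>> jog_arm:
  commands:
    - {"x": 0,"y": 0,"z": 0,"spin": 0}
    - {"x": 0,"y": 0,"z": 0,"spin": 0}
    - {"x": 0,"y": 0,"z": 0,"spin": 0}
    - {"x": 0,"y": 0,"z": 0,"spin": 0}
    - {"x": 0,"y": 0,"z": 0,"spin": 0}
  gripper: 50

```text
t: 17.97
position: [0.5068, 0.1816, 0.2427]
tool_rot: [-1.571, -0.0, -0.064]
ft_force: [-0.4, 0.0, 1.1]
finger_gap: 0.0427
```

>>> jog_arm:
  commands:
    - {"x": 0,"y": -8,"z": 0,"spin": 0}
    - {"x": 0,"y": -15,"z": 0,"spin": 0}
    - {"x": 0,"y": -25,"z": 0,"spin": 0}
    - {"x": 0,"y": -35,"z": 0,"spin": 0}
    - {"x": 0,"y": -35,"z": 0,"spin": 0}
    - {"x": -20,"y": -35,"z": 0,"spin": 0}
    - {"x": -35,"y": 0,"z": 0,"spin": 0}
    - {"x": -35,"y": 0,"z": 0,"spin": 0}

```text
t: 18.63
position: [0.4162, 0.1871, 0.3983]
tool_rot: [-1.569, -0.003, -0.065]
ft_force: [0.1, -0.2, -0.0]
finger_gap: 0.0427
```

>>> jog_arm:
  commands:
    - {"x": 0,"y": 0,"z": 35,"spin": 0}
    - {"x": 0,"y": 0,"z": 40,"spin": 0}
    - {"x": 0,"y": 0,"z": 40,"spin": 0}
    - {"x": 0,"y": 0,"z": 40,"spin": 0}
    - {"x": 0,"y": 0,"z": 40,"spin": 0}
    - {"x": 0,"y": 0,"z": 35,"spin": 0}
    - {"x": 0,"y": 0,"z": 0,"spin": 0}
    - {"x": 0,"y": 0,"z": 0,"spin": 0}

```text
t: 19.3
position: [0.4313, 0.4182, 0.3955]
tool_rot: [-1.572, 0.001, -0.062]
ft_force: [-0.1, -0.5, -0.0]
finger_gap: 0.0426
```

```bash
python3 - <<'E'
from ov import *
P=[]
for c,u0,v0 in(("top",190,155),("side",220,135)):
    im=eyes.snapshot(c);cv2.imwrite(f"pics/{c}5.png",im);P.append(cv2.resize(im[v0:v0+65,u0:u0+65],None,fx=6,fy=6,interpolation=2))
    for n,z in dict(key_medium_grip=.084,key_small_grip=.096,key_large_grip=.096,candlestick_mid=.042,hinge_mid=.012,carabiner_mid=.012).items():
        for m in finder.mark_of(n,c)[:2]:print(n,c,round(m["score"],2),onz(c,m["uv"],z))
cv2.imwrite("pics/z5.png",np.hstack(P))
E
```

```text
key_medium_grip top 0.9 [ 0.6136 -0.3324  0.084 ]
key_medium_grip top 0.85 [ 0.4057 -0.1213  0.084 ]
key_small_grip top 0.68 [ 0.524  -0.3074  0.096 ]
key_large_grip top 0.72 [ 0.5105 -0.1181  0.096 ]
candlestick_mid top 0.92 [ 0.6168 -0.2088  0.042 ]
hinge_mid top 0.72 [0.4431 0.1126 0.012 ]
carabiner_mid top 0.67 [0.4248 0.2388 0.012 ]
key_medium_grip side 0.98 [ 0.6072 -0.3359  0.084 ]
key_medium_grip side 0.8 [ 0.3975 -0.1306  0.084 ]
key_small_grip side 0.8 [ 0.524  -0.3061  0.096 ]
key_large_grip side 0.83 [ 0.5133 -0.1203  0.096 ]
key_large_grip side 0.36 [0.3947 0.0377 0.096 ]
candlestick_mid side 0.68 [ 0.6105 -0.2039  0.042 ]
hinge_mid side 0.85 [0.4393 0.103  0.012 ]
carabiner_mid side 0.48 [0.4252 0.2449 0.012 ]
```

View pics/z5.png

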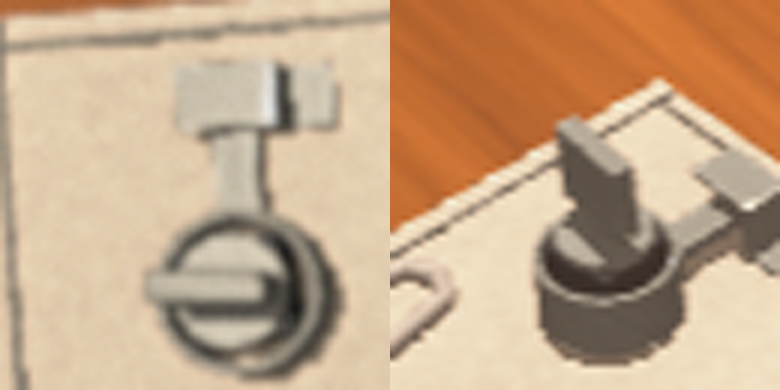

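The key stands upright in the turret with its collar down at about crop (215,290). The tongue runs straight up under the keeper, along the hatch's x axis, and the other things have not moved.

```bash
python3 -c "
from cell import manip
print(manip.get_state()['t'],manip.finish_job())"
```

```text
the job is handed in; nothing more can be done
20.0 None
```

The latch is locked: the middle-sized steel key stands in it, and I handed the job in at 20.0 s. No verdict was reported.

**What I did**
- I took the middle key from the rack. The three fitted handle lengths were 49, 40 and 34 mm, in the right order for 52, 44 and 36.
- The key did not drop in at first. Turning it to and fro was not enough; it went in after I also searched sideways with light pressure.
- It then sank 33.8 mm until the collar was on the latch, while the tongue was still open. This is the first point that is judged.
- I turned it clockwise about 87°, until the torque climbed to 1.8 N m against the stop. I eased off, let go and moved the arm clear.

**Last checks**
- **Latch:** the final pictures show the key upright with its collar down and the tongue under the keeper. I estimate the tongue at 1.05–1.1 rad; the torque rise also says it is at the stop.
- **Other things:** both other keys, the candlestick holder, the hinge and the carabiner were found within about 17 mm of their first measured positions. That is within the limits and about the scatter of the detector.
- **Disagreements:** the two cameras differed by up to about 2.5 mm on where the socket is, which is why the sideways search was needed. At the end the detector marked only the orange and purple decoys as the middle key, so I judged its final seat from the pictures and the forces.

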